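# Start a microscope recording from the desk pods

### The arm

A 6-joint arm with a two-finger parallel gripper is mounted at the origin on the work surface. World frame = base frame: x ahead of the robot, y to its left, z up, the work surface at z = 0. Lengths are in m, angles in rad, forces in N, time in s.
With the tool pointing down it reaches from about 0.275 to 0.725 m from the base axis. Payload 15.9 kg.
Tool frame: the origin (TCP) lies midway between the tips of the shut fingers; the grasp point (between the pads) lies 19 mm behind it; z points along the fingers, y is the line along which they close (so a half turn about z gives the same grasp; the last joint's range is limited). The gripper opens to 85 mm and grips with 20 to 120 N. Pads are 22 mm wide; open, the fingers measure 114 mm over their backs; the gripper's body (76 mm by 85 mm) begins 54 mm behind the grasp point. The pads swing forward as they close: fully open they stand 13 mm farther back than shut.
Start: joints at [1.347, 0.213, -0.034, 1.323, 0, 1.571], TCP at [0.111, 0.488, 0.231] pointing down, gripper open.
Joint ranges: [-2.98, 2.98], [-0.74, 1.72], [-1.14, 1.35], [-2.1, 2.04], [-1.57, 1.44], [-3.14, 3.14]. Speed limits (rad/s): [1.89, 1.89, 2.39, 2.57, 3.14, 3.14].

### API

Orientations are given as [roll, pitch, yaw] about the fixed x, y, z axes, in that order (R = Rz(yaw) Ry(pitch) Rx(roll)).
In Python, from rig import * gives the robot as it stands.
- The arm moves only by the shell command python3 -m pendant 'ROWS' [FORCE]. ROWS is JSON, a list of rows, each an object with "hand": the finger opening in mm, from 0 to 85.4; "slide": the shift along the tool's x, y, z in mm, a list of three; "twist": the turn, a rotation vector about the tool's x, y, z in rad, a list of three. A call has 1 to 10 rows; each row is the pose to reach, as a shift and turn from the pose commanded when the call began, along the tool's axes at that moment; what a row does not reach only later rows make up. A row lasts 1/10 s, in which the tool goes at most 50 mm and 8.59 degrees, less where a joint would pass 70% of its speed; a pose out of reach is approached as far as the arm can. A call with a gripper value outside its range is refused whole. The fingers move at their own pace and stop on an object; FORCE is the grip in N (left out, the last holds). Time passes only in rows, so rows that repeat a pose let the fingers close. It gives the time, the measured TCP pose, the force, the opening and the grip force at its end, in the units of the state.
- get_obs(): the state, without advancing time (a new reading comes with each control period).
- capture(name): name is "scene" or "top" or "wrist"; returns a dict with "image" (400x640x3 uint8, blue, green, red), "fx", "fy", "cx", "cy" (pixels), "T" (4x4, takes a point from camera to world coordinates). Camera axes: x right, y down, z forward; pixel columns grow to the right and rows downward; lengths in m; the calibration is good to about 2 mm. A picture is of the moment at which its call begins. There is no depth.
- finish_job(): hands the job in; it is judged then, once.
The state is a dict: "time_s": time; "joint_pos": joint angles; "dq": joint speeds; "effort": joint torques, N m; "position": TCP position; "tool_rot": TCP orientation; "contact_force": force on the tool from outside, world axes, zero at the start; "ft_torque": the same for the moment, N m; "finger_gap": finger opening in m; "finger_force": force on a finger pad.
Only numpy, scipy, OpenCV 4.12 (cv2) and the standard library are available. Lean on these libraries where they do the work, as an engineer would, in place of code of your own. Each camera call takes 0.05 s, during which the arm holds its last target. There are 200 camera calls.

### The job

Start recording at the microscope bench: with the fingertips, lightly press the large round key (lamp), then the long bar key (focus lock), then the cross-shaped key (record), in that order, each all the way down so that it stays down. Leave the small square key up. Do not pick up, shift or knock over the pods or anything standing among them, and finish with the hand clear.

Things in the scene. Friction and masses are not known exactly. Their poses are not given: they have to be found in the camera images.
- round_pod: Lamp pod: loose grey box, 92 mm (its x) x 84 mm (its y) and 62 mm high, on rubber feet on the work surface, weighing about 0.9 kg, with one black key in the middle of its top. Origin at the centre of its underside, z up.
- round_key_top (a point): Centre of the upper face of the black key of that pod; the key is a round disc 42 mm in diameter. It stands 20 mm proud of the pod's top when up (82 mm above the work surface) and 10 mm proud when fully down and let go. Its cap is cushioned: on top of the key's own travel it gives about 1 mm for every 1.8 N, at most 6 mm, and springs back.
- round_key (a joint): How far that key is pressed, in m, without the give of its cushion: 0 up, 0.010 fully down against a stop. It resists with about 2.5 N and stays wherever it is left, so pressing with 5 to 6 N takes it fully down.
- bar_pod: Focus-lock pod: loose grey box, 92 mm (its x) x 84 mm (its y) and 36 mm high, on rubber feet on the work surface, weighing about 0.6 kg, with one black key in the middle of its top. Origin at the centre of its underside, z up.
- bar_key_top (a point): Centre of the upper face of the black key of that pod; the key is a long bar 66 mm x 18 mm (long along the pod's y). It stands 20 mm proud of the pod's top when up (56 mm above the work surface) and 10 mm proud when fully down and let go. Its cap is cushioned: on top of the key's own travel it gives about 1 mm for every 1.8 N, at most 6 mm, and springs back.
- bar_key (a joint): How far that key is pressed, in m, without the give of its cushion: 0 up, 0.010 fully down against a stop. It resists with about 2.5 N and stays wherever it is left, so pressing with 5 to 6 N takes it fully down.
- cross_pod: Record pod: loose grey box, 92 mm (its x) x 84 mm (its y) and 36 mm high, on rubber feet on the work surface, weighing about 0.6 kg, with one black key in the middle of its top. Origin at the centre of its underside, z up.
- cross_key_top (a point): Centre of the upper face of the black key of that pod; the key is a plus-shaped cross 54 mm across with arms 16 mm wide. It stands 20 mm proud of the pod's top when up (56 mm above the work surface) and 10 mm proud when fully down and let go. Its cap is cushioned: on top of the key's own travel it gives about 1 mm for every 1.8 N, at most 6 mm, and springs back.
- cross_key (a joint): How far that key is pressed, in m, without the give of its cushion: 0 up, 0.010 fully down against a stop. It resists with about 2.5 N and stays wherever it is left, so pressing with 5 to 6 N takes it fully down.
- square_pod: Spare pod: loose grey box, 92 mm (its x) x 84 mm (its y) and 36 mm high, on rubber feet on the work surface, weighing about 0.6 kg, with one black key in the middle of its top. Origin at the centre of its underside, z up.
- square_key_top (a point): Centre of the upper face of the black key of that pod; the key is a small square 22 mm x 22 mm. It stands 20 mm proud of the pod's top when up (56 mm above the work surface) and 10 mm proud when fully down and let go. Its cap is cushioned: on top of the key's own travel it gives about 1 mm for every 1.8 N, at most 6 mm, and springs back.
- square_key (a joint): How far that key is pressed, in m, without the give of its cushion: 0 up, 0.010 fully down against a stop. It resists with about 2.5 N and stays wherever it is left, so pressing with 5 to 6 N takes it fully down.
- jar: Brown glass jar with black cap, 38 mm in diameter, 55 mm high; origin at the centre of its underside. Loose; to be left alone.
- eyepiece: Dark steel eyepiece standing upright, 38 mm in diameter, 50 mm high; origin at the centre of its underside. Loose; to be left alone.
- coupon: Flat steel test block 40 x 26 x 14 mm; origin at the centre of its underside. Loose; to be left alone.
- mount: Aluminium sample mount, a disc 32 mm in diameter, 22 mm high; origin at the centre of its underside. Loose; to be left alone.
- driver: Screwdriver 160 mm long lying on the surface beyond the pods; origin under the middle of it. Loose; to be left alone.
- pencup: Empty black pen cup, 72 mm in diameter, 85 mm high; origin at the centre of its underside. Loose; to be left alone.
Things that resemble listed ones, but are neither listed nor needed, are in the scene too. What is shaped like the bar_pod but red is not meant.

How it is judged:
By the outcome, as a careful person would: the job done as asked, in the order asked, and still so for the second after the job is handed in, with the robot touching nothing.
It also fails if it takes over 51 s, if anything falls off the work surface, if the arm or the gripper's body presses on something with over 40 N, if the wrist force passes 120 N, or if a joint passes its speed limit or range.

## Working session

There is one attempt and no reset: what is moved stays moved. The work goes in short steps, Python scripts to look and compute and a shell command to move; the robot and the scene stay as the last step left them, time stands still between calls to the robot, and variables do not carry over. Pictures are saved under pics/ and viewed, at most 10 in all, crops included, and the job is handed in when it is done.

```bash
mkdir -p pics; cat > h.py <<'E'
from rig import *
import numpy as np, cv2
def ray(c,u,v):
    d=c["T"][:3,:3]@np.array([(u-c["cx"])/c["fx"],(v-c["cy"])/c["fy"],1]); return c["T"][:3,3],d
def onz(c,u,v,z):
    o,d=ray(c,u,v); return o+d*(z-o[2])/d[2]
def tri(c1,p1,c2,p2):
    o1,d1=ray(c1,*p1);o2,d2=ray(c2,*p2)
    s=np.linalg.lstsq(np.c_[d1,-d2],o2-o1,rcond=None)[0]
    a=o1+d1*s[0];b=o2+d2*s[1]; return (a+b)/2,np.linalg.norm(a-b)
E
python3 - <<'E'
from h import *
import pickle
np.set_printoptions(precision=3,suppress=True)
cs={n:capture(n) for n in("scene","top","wrist")}
pickle.dump(cs,open("c0.pkl","wb"))
for n,c in cs.items(): cv2.imwrite(f"pics/{n}0.png",c["image"]);print(n,c["fx"],c["cx"],c["cy"],c["T"])
o=get_obs();print(o["time_s"],o["position"],o["tool_rot"],o["contact_force"])
E
```

```text
scene 397.9217159231319 326.16307748365847 198.71604211709288 [[-0.487  0.59  -0.645  1.04 ]
 [ 0.874  0.336 -0.352  0.378]
 [ 0.009 -0.735 -0.678  0.668]
 [ 0.     0.     0.     1.   ]]
top 383.4047319051664 322.87209438943836 190.7584956245102 [[-0.014 -0.993  0.117  0.382]
 [-1.     0.015  0.011  0.072]
 [-0.013 -0.117 -0.993  1.079]
 [ 0.     0.     0.     1.   ]]
wrist 284.02073028068344 319.3626372101929 198.40378312327653 [[ 0.223  0.924  0.312  0.031]
 [ 0.975 -0.21  -0.073  0.507]
 [-0.002  0.32  -0.947  0.375]
 [ 0.     0.     0.     1.   ]]
0.15 [0.111 0.487 0.231] [-3.141  0.     2.918] [-0.015 -0.412 -0.203]
```

View pics/top0.png

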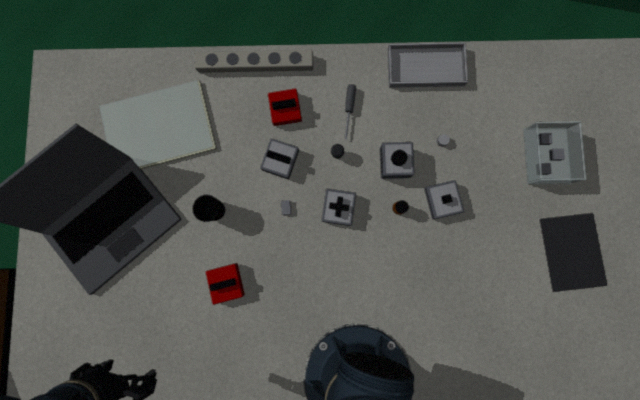

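View pics/scene0.png

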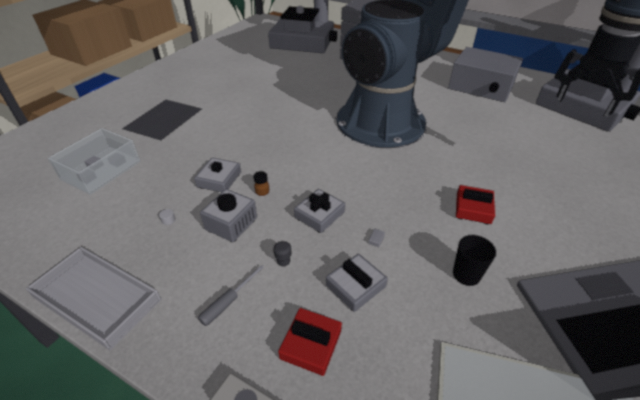

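The top view shows two grey pods at the upper centre: the grey bar pod at (280,158) and the round pod at (399,158). The cross pod is at (339,207) and the square pod at (446,200). Bar candidates are grey (280,158), red (285,106) and red (225,284); only the grey one fits, because red is excluded. The scene view shows the same pods: bar (356,272), round (227,203), cross (319,201), square (216,167).

```bash
cat > m.py <<'E'
from h import *
import pickle
np.set_printoptions(precision=4,suppress=True)
cs=pickle.load(open("c0.pkl","rb"))
g={"round":((399,158),(227,203),.082),"bar":((280,157),(356,272),.056),"cross":((339,207),(319,201),.056),"square":((447,200),(216,167),.056)}
def blob(c,p,r=22):
    u,v=p; im=c["image"][v-r:v+r,u-r:u+r].max(2); m=(im<45).astype(np.uint8)
    n,l,s,ce=cv2.connectedComponentsWithStats(m)
    k=min([i for i in range(1,n) if s[i,4]>25],key=lambda i:np.hypot(*(ce[i]-r)))
    cn=max(cv2.findContours((l==k).astype(np.uint8),0,1)[0],key=cv2.contourArea)
    return ce[k]+np.array([u-r,v-r]),s[k,4],cv2.minAreaRect(cn)
for n,(a,b,z) in g.items():
    t,at,rt=blob(cs["top"],a);s,as_,_=blob(cs["scene"],b)
    P,e=tri(cs["top"],t,cs["scene"],s); Z=onz(cs["top"],*t,z)
    # axis direction at the height
    w=cv2.boxPoints(rt)+t-np.array(rt[0]); W=np.array([onz(cs["top"],*q,z)[:2] for q in w]); E=[W[1]-W[0],W[2]-W[1]]
    print(n,t,at,s,as_,"tri",P,"gap",round(e,4),"onz",Z,"r",np.hypot(*P[:2]),"sides",[(np.linalg.norm(q).round(3),np.degrees(np.arctan2(q[1],q[0])).round(1)) for q in E])
im=cs["top"]["image"][85:305,200:480]
cv2.imwrite("pics/crop.png",cv2.resize(im,None,fx=2.7,fy=2.7,interpolation=cv2.INTER_CUBIC))
E
python3 m.py
```

```text
round [398.9899 157.4975] 199 [226.0811 201.888 ] 259 tri [ 0.5872 -0.1205  0.0675] gap 0.0014 onz [ 0.5846 -0.1184  0.082 ] r 0.5994164867578207 sides [(np.float64(0.041), np.float64(-27.9)), (np.float64(0.039), np.float64(-118.3))]
bar [278.5528 156.8199] 161 [356.7851 273.3438] 349 tri [0.6001 0.2063 0.0402] gap 0.0021 onz [0.5972 0.2033 0.056 ] r 0.6346068474598041 sides [(np.float64(0.017), np.float64(-18.1)), (np.float64(0.069), np.float64(-109.6))]
cross [339.1526 206.4737] 190 [318.9748 201.536 ] 278 tri [0.4602 0.0415 0.0403] gap 0.002 onz [0.4594 0.0411 0.056 ] r 0.462052072984637 sides [(np.float64(0.042), np.float64(-53.9)), (np.float64(0.044), np.float64(-144.3))]
square [446.7123 198.8082] 73 [216.     166.5256] 78 tri [ 0.4766 -0.2504  0.0402] gap 0.0018 onz [ 0.4757 -0.2462  0.056 ] r 0.5383711001081288 sides [(np.float64(0.026), np.float64(-72.5)), (np.float64(0.02), np.float64(-164.6))]
```

View pics/crop.png

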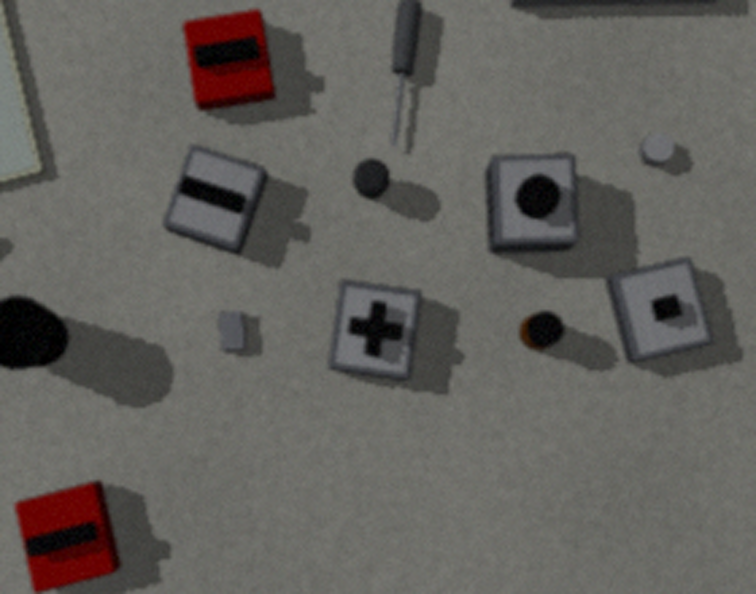

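The crop confirms the grey bar at about (211,195), the round key at (538,196), the cross at (376,328) and the square at (667,307). The red pods at (228,55) and (65,540) are decoys. The triangulated heights read about 15 mm low because the dark key sides pull the scene centroids down, so I'll check again from the wrist camera.

```bash
python3 -m pendant '[{"hand":0,"slide":[-37,-30,0],"twist":[0,0,0]},{"hand":0,"slide":[-74,-60,0],"twist":[0,0,0]},{"hand":0,"slide":[-111,-90,0],"twist":[0,0,0]},{"hand":0,"slide":[-148,-120,0],"twist":[0,0,0]},{"hand":0,"slide":[-185,-150,0],"twist":[0,0,0]},{"hand":0,"slide":[-222,-180,0],"twist":[0,0,0]},{"hand":0,"slide":[-259,-210,0],"twist":[0,0,0]},{"hand":0,"slide":[-296,-240,0],"twist":[0,0,0]},{"hand":0,"slide":[-333,-270,0],"twist":[0,0,0]},{"hand":0,"slide":[-370,-300,0],"twist":[0,0,0]}]' 20
python3 -c "
from h import *
import pickle
o=get_obs();print(o['joint_pos'],o['position'],o['tool_rot'],o['finger_gap'])
c=capture('wrist');pickle.dump(c,open('w1.pkl','wb'));cv2.imwrite('pics/w1.png',c['image'])"
```

```text
time_s: 1.15
position: [0.4059, 0.111, 0.2313]
tool_rot: [3.141, 0.0, 2.918]
contact_force: [0.7, 1.5, -1.1]
finger_gap: 0.0003
finger_force: 0.0
[ 2.66739890e-01  5.01860937e-02 -2.23115192e-01  1.29725558e+00
  1.29087863e-04  4.90753167e-01] [0.40593215 0.11096379 0.2313484 ] [3.14136594e+00 1.50364887e-04 2.91757938e+00] 0.00026351066716971986
```

View pics/w1.png

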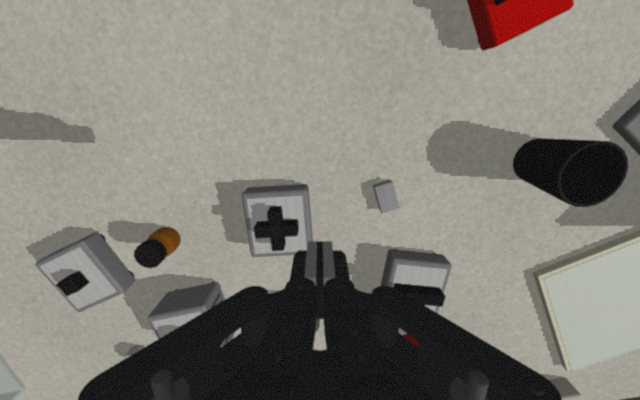

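The wrist view shows the cross key at (277,229), the jar at (157,247), the square key at (72,282) and the bar at (415,295). The round pod is half hidden at (185,310).

```bash
python3 -m pendant '[{"hand":0,"slide":[-33,-25,0],"twist":[0,0,0]},{"hand":0,"slide":[-66,-51,0],"twist":[0,0,0]},{"hand":0,"slide":[-100,-76,0],"twist":[0,0,0]},{"hand":0,"slide":[-133,-102,0],"twist":[0,0,0]},{"hand":0,"slide":[-166,-127,0],"twist":[0,0,0]},{"hand":0,"slide":[-166,-127,0],"twist":[0,0,0]}]'
python3 -c "
from h import *
import pickle
c=capture('wrist');pickle.dump(c,open('w2.pkl','wb'));cv2.imwrite('pics/w2.png',c['image'])"
```

```text
time_s: 1.8
position: [0.5407, -0.051, 0.2301]
tool_rot: [-3.141, -0.001, 2.915]
contact_force: [-0.3, 0.2, -0.4]
finger_gap: 0.0001
finger_force: 0.0
```

View pics/w2.png

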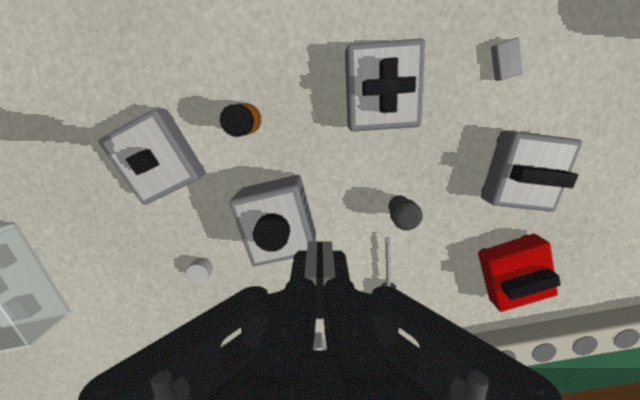

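All four keys are visible here: round (271,232), bar (543,177), cross (389,86) and square (143,161).

```bash
cat > m2.py <<'E'
from h import *
import pickle
np.set_printoptions(precision=4,suppress=True)
w=pickle.load(open("w2.pkl","rb"));t=pickle.load(open("c0.pkl","rb"))["top"]
T={"round":(398.99,157.5),"bar":(278.55,156.82),"cross":(339.15,206.47),"square":(446.7,198.8)}
g={"round":((271,232),25,.082),"bar":((543,177),38,.056),"cross":((389,86),32,.056),"square":((143,161),20,.056)}
for n,((u,v),r,z) in g.items():
    m=(w["image"][v-r:v+r,u-r:u+r].max(2)<45).astype(np.uint8)
    k,l,s,ce=cv2.connectedComponentsWithStats(m);i=1+np.argmax(s[1:,4])
    p=ce[i]+[u-r,v-r];P,e=tri(t,T[n],w,p)
    print(n,p,s[i],"tri",P,round(e,4),"wrist onz",onz(w,*p,z),"top onz",onz(t,*T[n],z))
E
python3 m2.py
```

```text
round [270.9692 231.8438] [   7    7   36   37 1005] tri [ 0.5865 -0.1194  0.074 ] 0.0011 wrist onz [ 0.5833 -0.1165  0.082 ] top onz [ 0.5846 -0.1184  0.082 ]
bar [541.7271 175.8505] [  5  27  66  21 883] tri [0.5991 0.2042 0.0488] 0.0007 wrist onz [0.5963 0.1988 0.056 ] top onz [0.5972 0.2033 0.056 ]
cross [387.9971  85.0368] [   6    4   52   54 1357] tri [0.4598 0.0412 0.0565] 0.0008 wrist onz [0.4601 0.0415 0.056 ] top onz [0.4595 0.0411 0.056 ]
square [142.0111 161.184 ] [  3   9  32  24 451] tri [ 0.4771 -0.2501  0.0436] 0.0005 wrist onz [ 0.4767 -0.2419  0.056 ] top onz [ 0.4757 -0.2462  0.056 ]
```

```bash
python3 -m pendant '[{"hand":0,"slide":[-29,-28,0],"twist":[0,0,0]},{"hand":0,"slide":[-57,-56,20],"twist":[0,0,0]},{"hand":0,"slide":[-57,-56,60],"twist":[0,0,0]},{"hand":0,"slide":[-57,-56,100],"twist":[0,0,0]},{"hand":0,"slide":[-57,-56,135],"twist":[0,0,0]},{"hand":0,"slide":[-57,-56,135],"twist":[0,0,0]},{"hand":0,"slide":[-57,-56,135],"twist":[0,0,0]}]'
python3 -c "
from h import *
c=capture('wrist');d=capture('scene')
cv2.imwrite('pics/w3.png',np.hstack([c['image'][150:330,180:460],cv2.resize(d['image'][140:260,150:340],(285,180))]))"
```

```text
time_s: 2.55
position: [0.5817, -0.1143, 0.0973]
tool_rot: [3.142, -0.0, 2.919]
contact_force: [0.4, -0.5, 0.4]
finger_gap: -0.0001
finger_force: 0.0
```

View pics/w3.png

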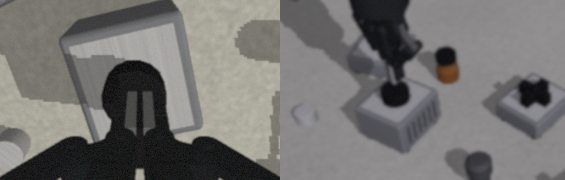

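The fingertips (140,110 in the left crop) are over the round disc. Next I press in small steps.

```bash
python3 -m pendant '[{"hand":0,"slide":[-3,-3,6],"twist":[0,0,0]},{"hand":0,"slide":[-3,-3,12],"twist":[0,0,0]},{"hand":0,"slide":[-3,-3,15],"twist":[0,0,0]},{"hand":0,"slide":[-3,-3,18],"twist":[0,0,0]},{"hand":0,"slide":[-3,-3,20],"twist":[0,0,0]},{"hand":0,"slide":[-3,-3,22],"twist":[0,0,0]},{"hand":0,"slide":[-3,-3,24],"twist":[0,0,0]},{"hand":0,"slide":[-3,-3,26],"twist":[0,0,0]},{"hand":0,"slide":[-3,-3,26],"twist":[0,0,0]},{"hand":0,"slide":[-3,-3,26],"twist":[0,0,0]}]'
```

```text
time_s: 3.65
position: [0.5843, -0.1187, 0.0704]
tool_rot: [-3.141, 0.0, 2.918]
contact_force: [0.8, -2.4, 2.9]
finger_gap: -0.0
finger_force: 1.4
```

```bash
python3 -m pendant '[{"hand":0,"slide":[0,0,1],"twist":[0,0,0]},{"hand":0,"slide":[0,0,2],"twist":[0,0,0]},{"hand":0,"slide":[0,0,2],"twist":[0,0,0]},{"hand":0,"slide":[0,0,2],"twist":[0,0,0]}]'; python3 -c "
from h import *
print(get_obs()['contact_force'],get_obs()['position'])"
```

```text
time_s: 4.05
position: [0.5843, -0.1187, 0.0685]
tool_rot: [-3.141, 0.0, 2.918]
contact_force: [-0.2, -2.4, 7.0]
finger_gap: -0.0005
finger_force: 3.1
[-0.19626781 -2.4446634   6.97531353] [ 0.58434094 -0.1186976   0.06850446]
```

```bash
python3 -m pendant '[{"hand":0,"slide":[0,0,-10],"twist":[0,0,0]},{"hand":0,"slide":[0,0,-40],"twist":[0,0,0]},{"hand":0,"slide":[0,0,-70],"twist":[0,0,0]},{"hand":0,"slide":[8,44,-70],"twist":[0,0,0]},{"hand":0,"slide":[16,88,-70],"twist":[0,0,0]},{"hand":0,"slide":[24,132,-70],"twist":[0,0,0]},{"hand":0,"slide":[33,178,-70],"twist":[0,0,0]},{"hand":0,"slide":[41,224,-70],"twist":[0,0,0]},{"hand":0,"slide":[50,270,-70],"twist":[0,0,0]},{"hand":0,"slide":[58,316,-70],"twist":[0,0,0]}]'
python3 -c "
from h import *
import pickle
c=capture('wrist');d=capture('scene');t=capture('top');pickle.dump((c,d,t),open('s4.pkl','wb'))
cv2.imwrite('pics/w4.png',np.hstack([c['image'][100:330,160:480],cv2.resize(d['image'][150:270,170:300],(249,230))]))"
```

```text
time_s: 5.05
position: [0.5972, 0.2045, 0.1388]
tool_rot: [3.141, -0.0, 2.918]
contact_force: [1.0, -0.2, 1.0]
finger_gap: 0.0001
finger_force: 0.0
```

View pics/w4.png

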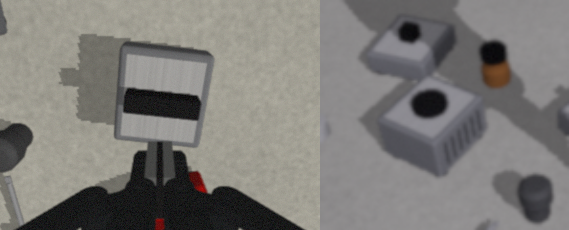

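The right crop shows the round key seated low (430,103). The bar key is ahead of the tips, at (161,104) in the crop, or (321,204) in the full image.

```bash
python3 -c "
from h import *
import pickle
c=pickle.load(open('s4.pkl','rb'))[0]
m=(c['image'][183:222,270:372].max(2)<45).astype(np.uint8)
k,l,s,ce=cv2.connectedComponentsWithStats(m);i=1+np.argmax(s[1:,4]);p=ce[i]+[270,183]
P=onz(c,*p,.054);print(p,s[i],P)
o=get_obs()['position'];d=(P-o)*1000;print(o,'tool dx,dy',d[:2]@[-.975,.222],d[:2]@[.222,.975])"
```

```text
[321.37293917 203.72825469] [  14    6   77   31 1759] [0.5977582  0.20680807 0.054     ]
[0.59715997 0.20512859 0.13823006] tool dx,dy -0.2104237460736269 1.7702996728248859
```

```bash
python3 -m pendant '[{"hand":0,"slide":[0,0,35],"twist":[0,0,0]},{"hand":0,"slide":[0,0,68],"twist":[0,0,0]},{"hand":0,"slide":[0,0,77],"twist":[0,0,0]},{"hand":0,"slide":[0,0,82],"twist":[0,0,0]},{"hand":0,"slide":[0,0,85],"twist":[0,0,0]},{"hand":0,"slide":[0,0,88],"twist":[0,0,0]},{"hand":0,"slide":[0,0,91],"twist":[0,0,0]},{"hand":0,"slide":[0,0,93],"twist":[0,0,0]},{"hand":0,"slide":[0,0,94],"twist":[0,0,0]},{"hand":0,"slide":[0,0,94],"twist":[0,0,0]}]'
python3 -m pendant '[{"hand":0,"slide":[0,0,1],"twist":[0,0,0]},{"hand":0,"slide":[0,0,1],"twist":[0,0,0]},{"hand":0,"slide":[0,0,1],"twist":[0,0,0]}]'
```

```text
time_s: 6.2
position: [0.5982, 0.2025, 0.0445]
tool_rot: [3.141, 0.001, 2.918]
contact_force: [1.7, -1.5, 1.5]
finger_gap: 0.0001
finger_force: 1.3
time_s: 6.5
position: [0.5981, 0.2025, 0.0436]
tool_rot: [3.141, 0.001, 2.918]
contact_force: [3.0, -0.7, 4.5]
finger_gap: 0.0002
finger_force: 2.1
```

```bash
python3 -m pendant '[{"hand":0,"slide":[0,0,1],"twist":[0,0,0]},{"hand":0,"slide":[0,0,1.5],"twist":[0,0,0]},{"hand":0,"slide":[0,0,1.5],"twist":[0,0,0]},{"hand":0,"slide":[0,0,1.5],"twist":[0,0,0]}]'
```

```text
time_s: 6.9
position: [0.5981, 0.2025, 0.0421]
tool_rot: [3.141, 0.001, 2.918]
contact_force: [3.2, -0.4, 6.9]
finger_gap: 0.0001
finger_force: 3.4
```

```bash
python3 -m pendant '[{"hand":0,"slide":[0,0,-10],"twist":[0,0,0]},{"hand":0,"slide":[0,0,-45],"twist":[0,0,0]},{"hand":0,"slide":[0,0,-90],"twist":[0,0,0]},{"hand":0,"slide":[20,-38,-90],"twist":[0,0,0]},{"hand":0,"slide":[40,-75,-90],"twist":[0,0,0]},{"hand":0,"slide":[60,-113,-90],"twist":[0,0,0]},{"hand":0,"slide":[80,-150,-90],"twist":[0,0,0]},{"hand":0,"slide":[99,-188,-90],"twist":[0,0,0]},{"hand":0,"slide":[99,-188,-90],"twist":[0,0,0]}]'
python3 -c "
from h import *
import pickle
c=capture('wrist');d=capture('scene')
cv2.imwrite('pics/w5.png',np.hstack([c['image'][100:330,160:480],cv2.resize(d['image'][230:320,310:410],(256,230))]))
m=(c['image'][150:236,270:372].max(2)<45).astype(np.uint8)
k,l,s,ce=cv2.connectedComponentsWithStats(m);i=1+np.argmax(s[1:,4]);p=ce[i]+[270,150]
P=onz(c,*p,.055);print(p,s[i],P)
o=get_obs()['position'];d=(P-o)*1000;print(o,'tool dx,dy',d[:2]@[-.975,.222],d[:2]@[.222,.975])"
```

```text
time_s: 7.8
position: [0.456, 0.0384, 0.132]
tool_rot: [-3.14, -0.002, 2.915]
contact_force: [1.3, 0.2, 0.1]
finger_gap: 0.0002
finger_force: 0.0
[325.23057769 206.65288845] [  24   26   64   60 2008] [0.45684286 0.04380679 0.055     ]
[0.45905228 0.04058747 0.13228547] tool dx,dy 2.8688767758447637 2.6483513575669457
```

View pics/w5.png

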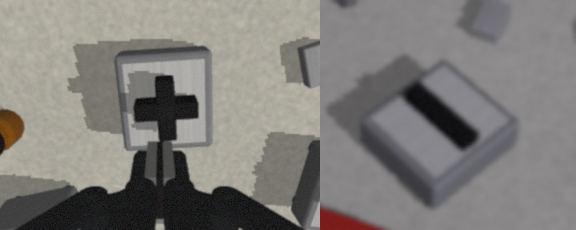

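The bar now sits low at (440,115) in the right crop, level all along. The cross is at (165,107) in the left crop, within about 3 mm of the tips, so I press there.

```bash
python3 -m pendant '[{"hand":0,"slide":[1,2,35],"twist":[0,0,0]},{"hand":0,"slide":[1,2,62],"twist":[0,0,0]},{"hand":0,"slide":[1,2,71],"twist":[0,0,0]},{"hand":0,"slide":[1,2,76],"twist":[0,0,0]},{"hand":0,"slide":[1,2,79],"twist":[0,0,0]},{"hand":0,"slide":[1,2,82],"twist":[0,0,0]},{"hand":0,"slide":[1,2,85],"twist":[0,0,0]},{"hand":0,"slide":[1,2,87],"twist":[0,0,0]},{"hand":0,"slide":[1,2,88],"twist":[0,0,0]},{"hand":0,"slide":[1,2,88],"twist":[0,0,0]}]'
python3 -m pendant '[{"hand":0,"slide":[0,0,0.5],"twist":[0,0,0]},{"hand":0,"slide":[0,0,1],"twist":[0,0,0]},{"hand":0,"slide":[0,0,1],"twist":[0,0,0]}]'
```

```text
time_s: 8.9
position: [0.4596, 0.0433, 0.0441]
tool_rot: [3.141, 0.001, 2.918]
contact_force: [2.3, 3.1, 3.6]
finger_gap: 0.0003
finger_force: 1.6
time_s: 9.2
position: [0.4595, 0.0433, 0.043]
tool_rot: [3.141, 0.001, 2.918]
contact_force: [3.8, 3.5, 5.1]
finger_gap: -0.0002
finger_force: 2.6
```

```bash
python3 -m pendant '[{"hand":0,"slide":[0,0,0.5],"twist":[0,0,0]},{"hand":0,"slide":[0,0,1],"twist":[0,0,0]},{"hand":0,"slide":[0,0,1],"twist":[0,0,0]},{"hand":0,"slide":[0,0,1],"twist":[0,0,0]}]'
python3 -m pendant '[{"hand":0,"slide":[0,0,-10],"twist":[0,0,0]},{"hand":0,"slide":[0,0,-40],"twist":[0,0,0]},{"hand":0,"slide":[0,0,-80],"twist":[0,0,0]},{"hand":0,"slide":[0,0,-120],"twist":[0,0,0]},{"hand":0,"slide":[-10,40,-150],"twist":[0,0,0]},{"hand":0,"slide":[-10,85,-160],"twist":[0,0,0]},{"hand":0,"slide":[-10,130,-160],"twist":[0,0,0]},{"hand":0,"slide":[-10,170,-160],"twist":[0,0,0]},{"hand":0,"slide":[-10,170,-160],"twist":[0,0,0]},{"hand":0,"slide":[-10,170,-160],"twist":[0,0,0]}]'
python3 -c "
from h import *
d=capture('scene')
cv2.imwrite('pics/s6.png',cv2.resize(d['image'][140:320,160:410],None,fx=3,fy=3,interpolation=cv2.INTER_CUBIC))"
```

```text
time_s: 9.6
position: [0.4596, 0.0433, 0.0422]
tool_rot: [3.141, 0.001, 2.918]
contact_force: [3.5, 2.0, 6.5]
finger_gap: -0.0003
finger_force: 3.4
time_s: 10.6
position: [0.5058, 0.2069, 0.2015]
tool_rot: [-3.14, -0.001, 2.919]
contact_force: [-0.3, -0.5, -0.1]
finger_gap: 0.0002
finger_force: 0.0
```

View pics/s6.png

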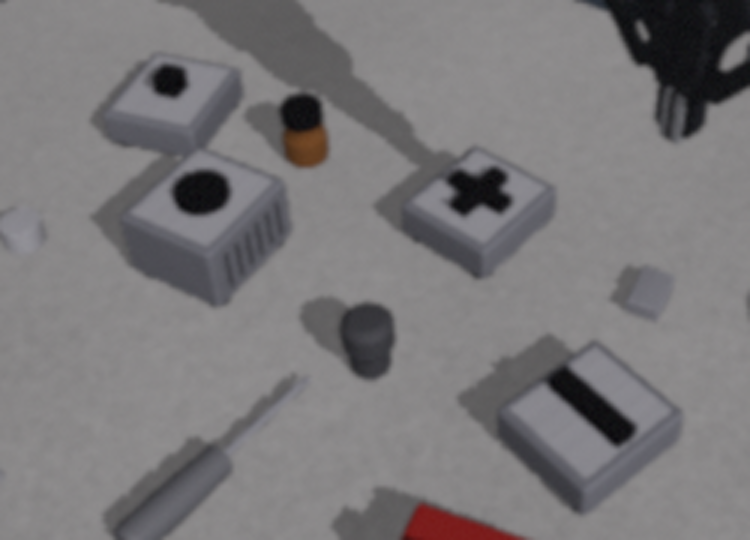

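The final view shows round (201,190), cross (479,190) and bar (592,405) low on their pods. The square key (169,80) is still up, nothing else has shifted, and the hand is clear. Each press ended at about 7 N against the stop, which matches the tip heights.

```bash
python3 -c "
from rig import *
print(finish_job())"
```

```text
the job is handed in; nothing more can be done
None
```

I pressed the round, bar and cross keys fully down in that order, left the square key up and everything else in place with the hand clear, and handed the job in at about 10.7 s; no verdict was returned.

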